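# Gauge the bore of a collimator mount

### The arm

A 6-joint arm with a two-finger parallel gripper is mounted at the origin on the work surface. World frame = base frame: x ahead of the robot, y to its left, z up, the work surface at z = 0. Lengths are in m, angles in degrees, forces in N, time in s.
With the tool pointing down it reaches from about 0.225 to 0.875 m from the base axis. Payload 3.4 kg.
Tool frame: the origin (TCP) lies midway between the tips of the shut fingers; the grasp point (between the pads) lies 19 mm behind it (manip.grip_point_offset is the distance from the TCP to the grasp point, in m); z points along the fingers, y is the line along which they close (so a half turn about z gives the same grasp; the last joint's range is limited). The gripper opens to 85 mm and grips with 20 to 120 N. Pads are 22 mm wide; open, the fingers measure 114 mm over their backs; the gripper's body (76 mm by 85 mm) begins 54 mm behind the grasp point. The pads swing forward as they close: fully open they stand 13 mm farther back than shut.
Start: joints at [-81.532, 15.808, 86.224, -0, 77.962, -6.933], TCP at [0.153, -0.554, 0.231] pointing down, gripper open.
Joint ranges: [-165.64, 165.64], [-43.16, 119.46], [12.63, 154.43], [-67.54, 247.53], [6.08, 155.33], [-154.97, 154.97]. Speed limits (degrees/s): [147.25, 147.25, 180, 180, 180, 180].

### API

Orientations are given as a 3x3 rotation matrix whose columns are the frame's x, y, z axes.
In Python, from rig import manip gives the robot as it stands.
- The arm moves only by the tool jog_arm, never from a script. Its argument "increments" is a list of rows, each a list of 4 numbers: the shift along the tool's x, y, z in m, then the turn about the tool's z in degrees. A call has 1 to 12 rows; each row is the pose to reach, as a shift and turn from the pose commanded when the call began, along the tool's axes at that moment; what a row does not reach only later rows make up. A row lasts 1/8 s, in which the tool goes at most 62.5 mm and 10.7 degrees, less where a joint would pass 70% of its speed; a pose out of reach is approached as far as the arm can. A call with a gripper value outside its range is refused whole. "fingers" is the opening in per cent of the stroke, from 0 (shut) to 100 (fully open), set as the call begins (left out, the last holds). The fingers move at their own pace and stop on an object; the grip force is fixed at half the most. Time passes only in rows, so rows that repeat a pose let the fingers close. It gives the time, the measured TCP pose, the force, the opening and the grip force at its end, in the units of the state.
- manip.get_state(): the state, without advancing time (a new reading comes with each control period).
- manip.camera(name): name is "scene" or "top" or "wrist"; returns (picture, depth): 420x560x3 uint8, blue, green, red; 420x560 float32, m along the optical axis (not along the pixel's ray), 0 where there is no reading.
- manip.get_calibration(name): a dict with "vertical_fov" (degrees; the focal length in pixels is half the picture's height over the tangent of half this angle, whatever the lens; pixels are square), "cx", "cy" (the principal point, pixels), "view" (4x4, takes a point from world to camera coordinates); the wrist camera has in their place "hand_eye" (4x4, takes a point from camera to tool coordinates, whose origin is the TCP and whose axes are the flange's). Camera axes: x right, y down, z forward; pixel columns grow to the right and rows downward; lengths in m; the calibration is good to about 2 mm. A picture is of the moment at which its call begins: read the wrist's pose just before it. get_calibration takes no time and is no camera call.
- manip.close_job(): hands the job in; it is judged then, once.
The state is a dict: "clock": time; "q": joint angles; "joint_velocities": joint speeds; "effort": joint torques, N m; "tcp_pos": TCP position; "orientation": TCP orientation; "wrist_force": force on the tool from outside, world axes, zero at the start; "moment": the same for the moment, N m; "width": finger opening in m; "finger_force": force on a finger pad.
Only numpy, scipy, OpenCV 4.12 (cv2) and the standard library are available. Lean on these libraries where they do the work, as an engineer would, in place of code of your own. Each camera call takes 0.05 s, during which the arm holds its last target. There are 200 camera calls.

### The job

Check the bore in the upright aluminium mount on the optical breadboard with the double-ended plug gauge: slide its long, slim go end fully home until the handle's shoulder meets the face of the mount, draw it right out, then hold the short, thick no-go end square and centred against the mouth of the bore and press it lightly for a moment to confirm that it will not enter. Then lay the gauge back in its V rest, either way round, letting it down rather than dropping it. Never force the gauge, and do not disturb the other things on the desk.

Things in the scene. Friction and masses are not known exactly. Their poses are not given: they have to be found in the camera images.
- gauge_center (a point): Loose double-ended plug gauge, 154 mm long, about 0.27 kg; this point is on its axis at the middle of the handle, x along the axis towards the go end. Round grooved aluminium handle, 26 mm in diameter, 110 mm long (55 mm either side); its flat ends are the shoulders. At the start it lies level in the rest; grip it across the handle between the V supports.
- go_face (a point): Centre of the gauge's go end face, 85 mm from the middle of the handle along the gauge's +x. The go end is a plain steel cylinder 18 mm in diameter and 30 mm long with a 2 mm lead-in chamfer: the longer, slimmer end.
- nogo_face (a point): Centre of the gauge's no-go end face, 69 mm from the middle of the handle along the gauge's -x. The no-go end is a plain steel cylinder 24 mm in diameter and 14 mm long: the shorter, thicker end.
- bore_mouth (a point): Centre of the bore's mouth in the mount's front face, 73 mm above the desk; x points level out of the bore, y level across the face, z up. Round level bore 20 mm in diameter, open at this face only; it takes the whole 30 mm go end with room behind, so that the handle's shoulder stops on the face.
- mount: Upright aluminium mount with a closed black tube at its back, screwed to a black breadboard that does not move. Origin on the desk right below the bore's mouth, x out of the bore. Front face 60 mm wide, top 101 mm above the desk. Breadboard 200 x 150 mm, 13 mm thick, 90 mm of it in front of the face and 110 mm behind.
- rest_seat (a point): Fixed grey gauge rest; this point, 50 mm above the desk, is where the middle of the handle lies in it; x level along the groove. Base 110 x 60 x 9 mm. Two 90 degree V supports, 8 mm thick, tops 54 mm above the desk, 45 mm wide at the top, stand 38 mm either side along x and carry the handle; the 68 mm between them is clear down to the base.
- oil_bottle: Bystander: small amber dropper bottle with black cap, 27 mm wide, 61 mm tall, loose; origin under its centre.
- objective: Bystander: steel microscope objective standing upright, 32 mm wide, 56 mm tall, loose; origin under its centre.
- adapter_ring: Bystander: flat black ring, 38 mm wide, 9 mm tall, loose; origin under its centre.
- lens_tube: Bystander: short black tube standing on end, 30 mm wide, 26 mm tall, loose; origin under its centre.
- driver: Bystander: screwdriver with a black handle, 170 mm long, lying loose.
- slide_box: Bystander: cream plastic slide box, 86 x 100 x 34 mm, loose; origin under its centre.

How it is judged (in metres and radians):
On the way, in this order (a step that is already met when the one before it is completed fails the run):
1. the go end is fully home in the bore, the handle's shoulder at the face (within 3 mm), the gauge in line with the bore (x of go_face in the frame of bore_mouth below -0.027 m and y of go_face in the frame of bore_mouth between -0.004 and 0.004 m and z of go_face in the frame of bore_mouth between -0.004 and 0.004 m and angle between the x axis of gauge_center and the x axis of bore_mouth, either way round below 0.12 rad), for 0.1 s.
2. the no-go end is held against the mouth of the bore, centred within 4 mm and square within 6 degrees, pressed with more than 1.5 N, and stays outside (distance between nogo_face and bore_mouth below 0.004 m and angle between the x axis of gauge_center and the x axis of bore_mouth, either way round below 0.105 rad and contact force between gauge and mount above 1.5 N), for 0.2 s.
3. the gauge is let down into the rest in the hand (middle of the handle within 15 mm of the seat, in line within 8 degrees, fingers still on it) (distance between gauge_center and rest_seat below 0.015 m and angle between the x axis of gauge_center and the x axis of rest_seat, either way round below 0.14 rad and contact force between the fingers and gauge above 0.5 N), for 0.1 s.
At the end, for the whole second after the job is handed in: The gauge lies at rest in both V supports of its rest, either way round, the middle of its handle within 15 mm of the seat and in line within 6 degrees, let go (distance between gauge_center and rest_seat below 0.015 m and angle between the x axis of gauge_center and the x axis of rest_seat, either way round below 0.1 rad and linear speed of gauge below 0.02 m/s and contact force between the fingers and gauge below 0.1 N); the robot touches nothing.
It fails at once if the gauge is forced against the mount (more than 45 N) (contact force between gauge and mount above 45 N).
It fails at once if a bystander is moved more than 30 mm (distance of any of oil_bottle, objective, adapter_ring, lens_tube, driver, slide_box from where it was at the start of the episode above 0.03 m).
It also fails if it takes over 69 s, if anything falls off the work surface, if the arm or the gripper's body presses on something with over 40 N, if the wrist force passes 120 N, or if a joint passes its speed limit or range.

## Working session

There is one attempt and no reset: what is moved stays moved. The work goes in short steps, Python scripts to look and compute and a tool call to move; the robot and the scene stay as the last step left them, time stands still between calls to the robot, and variables do not carry over. Pictures are saved under pics/ and viewed, at most 10 in all, crops included, and the job is handed in when it is done.

Besides the shell and the picture viewer there is one more tool, called after "Emit:" in YAML: its name, and indented under it one key for each argument. jog_arm: Moves the arm, as the interface text tells. Its arguments: {"type":"object","properties":{"increments":{"type":"array","items":{"type":"array","items":{"type":"number"}}},"fingers":{"type":"number"}},"required":["increments"]}

```bash
mkdir -p pics; ls
cat > h.py <<'E'
import numpy as np, cv2
from rig import manip
def K(n):
    c=manip.get_calibration(n); f=210/np.tan(np.radians(c["vertical_fov"])/2)
    return c,f
def cloud(n,d,st=None):
    """world xyz per pixel from depth"""
    c,f=K(n); v,u=np.mgrid[0:420,0:560]
    P=np.stack([(u-c["cx"])/f*d,(v-c["cy"])/f*d,d,np.ones_like(d)],-1)
    return (P@T(n,st).T)[...,:3]
def T(n,st=None):
    c=manip.get_calibration(n)
    if n!="wrist": return np.linalg.inv(np.array(c["view"]))
    W=np.eye(4); W[:3,:3]=np.array(st["orientation"]).reshape(3,3); W[:3,3]=st["tcp_pos"]
    return W@np.array(c["hand_eye"])
def ray(n,u,v,z,st=None):
    c,f=K(n); t=T(n,st); r=t[:3,:3]@np.array([(u-c["cx"])/f,(v-c["cy"])/f,1]); o=t[:3,3]
    return o+r*(z-o[2])/r[2]
def proj(n,p,st=None):
    c,f=K(n); q=np.linalg.inv(T(n,st))@np.append(p,1); return f*q[0]/q[2]+c["cx"],f*q[1]/q[2]+c["cy"]
E
python3 - <<'E'
from h import *
np.set_printoptions(precision=4,suppress=True)
s=manip.get_state();print(s)
for n in("scene","top","wrist"):
    im,d=manip.camera(n);cv2.imwrite(f"pics/{n}0.png",im);np.save(f"pics/{n}0.npy",d)
    print(n,manip.get_calibration(n),(d>0).mean())
E
```

```text
pics
{'clock': 0.0, 'q': array([-81.534 ,  15.8489,  86.2948,   0.0014,  77.9617,  -6.9322]), 'joint_velocities': array([-0.1293, -0.102 ,  0.0063,  0.0052,  0.0202,  0.0532]), 'effort': array([  0.0001, -41.6779, -24.5805,  -0.    ,   0.011 ,  -0.    ]), 'tcp_pos': array([ 0.1526, -0.5538,  0.2304]), 'orientation': array([[ 0.9641,  0.2655, -0.0002],
       [ 0.2655, -0.9641,  0.0018],
       [ 0.0002, -0.0018, -1.    ]]), 'wrist_force': array([0.3094, 0.2097, 0.3907]), 'moment': array([-0.0315, -0.0435, -0.004 ]), 'finger_force': 0.0, 'width': 0.08529225017705638}
scene {'vertical_fov': 54.223906306605166, 'cx': 282.9188947065747, 'cy': 205.4283959467278, 'view': array([[-0.5043,  0.8633, -0.0207,  0.2768],
       [ 0.4957,  0.2698, -0.8256, -0.2117],
       [-0.7071, -0.4266, -0.5639,  1.5325],
       [ 0.    ,  0.    ,  0.    ,  1.    ]])} 0.9961054421768708
top {'vertical_fov': 52.422371855526805, 'cx': 283.6827856243842, 'cy': 212.16159847445508, 'view': array([[ 0.0196, -0.9998,  0.0074, -0.0058],
       [-0.9939, -0.0203, -0.1084,  0.5924],
       [ 0.1085, -0.0052, -0.9941,  1.2891],
       [ 0.    ,  0.    ,  0.    ,  1.    ]])} 0.9958971088435374
wrist {'vertical_fov': 59.165069159741876, 'cx': 274.4045842555693, 'cy': 204.2212809377006, 'hand_eye': array([[-0.0008, -0.9568, -0.2908,  0.073 ],
       [ 1.    , -0.0009,  0.0004, -0.0008],
       [-0.0006, -0.2908,  0.9568, -0.1433],
       [ 0.    ,  0.    ,  0.    ,  1.    ]])} 0.996062925170068
```

View pics/top0.png

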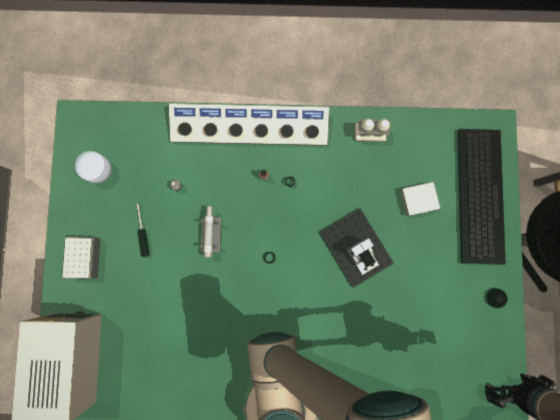

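View pics/scene0.png

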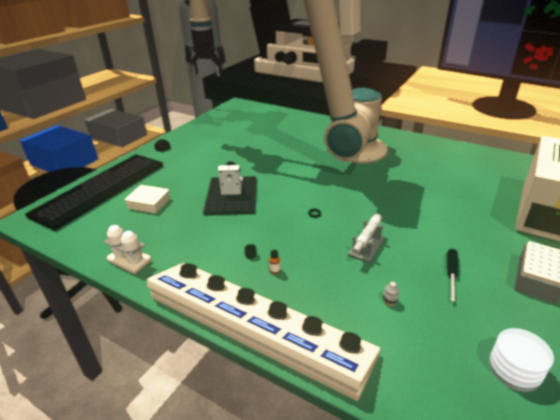

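The top view shows the gauge in its rest at about (208,232), axis near vertical in the picture. The mount is at about (364,254) on the breadboard centred at (355,247). The scene view shows the bore facing that camera at (230,180). Next I take coarse positions from the depth.

Run:
```python
from h import *
np.set_printoptions(precision=4,suppress=True)
im=cv2.imread("pics/top0.png");d=np.load("pics/top0.npy");P=cloud("top",d)
def box(u0,u1,v0,v1,zlo,zhi):
    q=P[v0:v1,u0:u1].reshape(-1,3);q=q[(q[:,2]>zlo)&(q[:,2]<zhi)]
    r=cv2.minAreaRect((q[:,:2]*1000).astype(np.float32)); return len(q),q.mean(0),r
print("table z",np.median(P[280:290,240:300,2]))
print("gauge",box(185,230,195,270,.052,.09))
print("rest",box(185,230,195,270,.005,.05))
print("board",box(310,400,200,295,.008,.03))
print("mount",box(310,400,200,295,.04,.15)); print("mounttop",box(310,400,200,295,.09,.15))
# gauge width profile along x
for v in range(202,264,3):
    row=P[v,185:230]; m=row[:,2]>.045
    if m.any(): print(v, row[m].mean(0), row[m][:,2].max(), m.sum())
cv2.imwrite("pics/crop.png",np.hstack([cv2.resize(im[200:270,180:240],None,fx=6,fy=6),cv2.resize(im[220:290,335:400],None,fx=6,fy=6)]))
s=cv2.imread("pics/scene0.png");cv2.imwrite("pics/crops.png",cv2.resize(s[150:270,195:395],None,fx=4,fy=4,interpolation=cv2.INTER_CUBIC))
```

```text
table z 0.0008754025711729119
gauge (424, array([0.5225, 0.2327, 0.0607]), ((526.736083984375, 233.68067932128906), (154.0107879638672, 51.423824310302734), 0.2163274735212326))
rest (563, array([0.5185, 0.2349, 0.0105]), ((527.2334594726562, 245.51104736328125), (230.2387237548828, 138.635498046875), 1.8987276554107666))
board (2605, array([ 0.4905, -0.217 ,  0.0143]), ((493.9622802734375, -217.87203979492188), (287.876220703125, 272.5635986328125), 1.992929458618164))
mount (434, array([ 0.4715, -0.2288,  0.0879]), ((465.822509765625, -232.81924438476562), (71.46017456054688, 65.33920288085938), 32.12278747558594))
mounttop (226, array([ 0.4808, -0.225 ,  0.0993]), ((466.3114318847656, -232.60133361816406), (70.27259826660156, 65.35287475585938), 32.28501510620117))
202 [0.4489 0.013  1.3457] 1.3457309994299904 1
208 [0.5975 0.2346 0.0586] 0.06068600873452845 6
211 [0.5685 0.2026 0.2422] 1.3457309994299904 7
214 [0.5789 0.2333 0.0615] 0.0636799034792146 6
217 [0.5699 0.2331 0.061 ] 0.06773924625580308 8
220 [0.561  0.2352 0.0577] 0.06828429618597731 16
223 [0.5515 0.232  0.0629] 0.06601592979955617 8
226 [0.5425 0.2333 0.0624] 0.06964787592129129 9
229 [0.5334 0.2329 0.0627] 0.07027251010382773 9
232 [0.5245 0.2327 0.0615] 0.06538477969656875 9
235 [0.5155 0.2325 0.0609] 0.06306962870655797 9
238 [0.5064 0.232  0.0616] 0.06621509407620496 9
241 [0.4926 0.2099 0.1894] 1.3457309994299904 10
244 [0.4884 0.2312 0.062 ] 0.06843707495322593 9
247 [0.4796 0.2341 0.0567] 0.06655550064275584 17
250 [0.4705 0.2319 0.0628] 0.06727859539884662 8
253 [0.4616 0.232  0.0603] 0.06422220536369583 8
256 [0.4526 0.2317 0.06  ] 0.06588364886113474 8
```

View pics/crops.png

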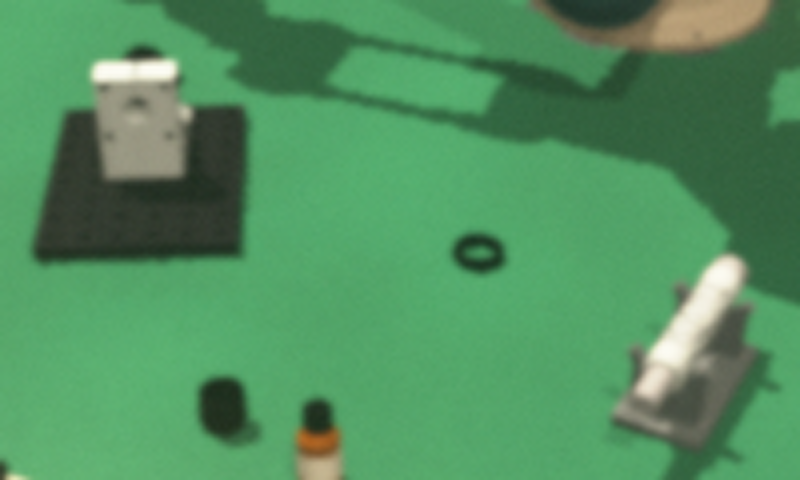

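Emit:
jog_arm:
  increments:
    - [0.538, -0.271, 0.06, -16.6]
    - [0.538, -0.271, 0.06, -16.6]
    - [0.538, -0.271, 0.06, -16.6]
    - [0.538, -0.271, 0.06, -16.6]
    - [0.538, -0.271, 0.06, -16.6]
    - [0.538, -0.271, 0.06, -16.6]
    - [0.538, -0.271, 0.06, -16.6]
    - [0.538, -0.271, 0.06, -16.6]
    - [0.538, -0.271, 0.06, -16.6]
    - [0.538, -0.271, 0.06, -16.6]
    - [0.538, -0.271, 0.06, -16.6]
    - [0.538, -0.271, 0.06, -16.6]

```text
clock: 1.65
tcp_pos: [0.5988, -0.1504, 0.1708]
orientation: [[0.848, 0.53, -0.002], [0.53, -0.848, -0.0], [-0.001, -0.001, -1.0]]
wrist_force: [0.4, -0.8, -0.3]
width: 0.0853
finger_force: 0.0
```

Run:
```python
from h import *
import pickle
np.set_printoptions(precision=4,suppress=True)
s=manip.get_state();im,d=manip.camera("wrist")
print(s["tcp_pos"],s["q"],s["clock"],s["orientation"])
cv2.imwrite("pics/w1.png",im);np.save("pics/w1.npy",d);pickle.dump(s,open("pics/w1.pkl","wb"))
```

```text
[ 0.5988 -0.1504  0.1708] [-20.5237  21.6021  86.3026  -0.0478  72.1746  37.4611] 1.65 [[ 0.8478  0.5304 -0.0016]
 [ 0.5304 -0.8478 -0.0003]
 [-0.0015 -0.0006 -1.    ]]
```

View pics/w1.png

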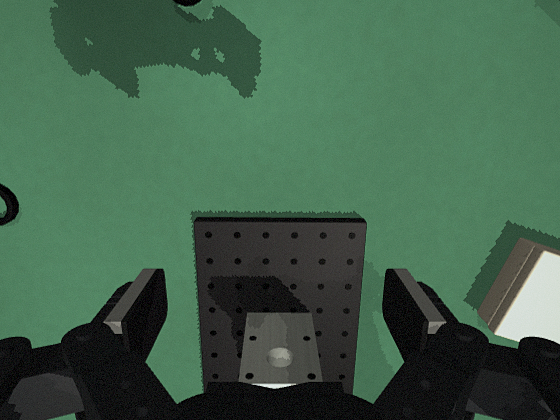

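The mount's front face shows at columns 238–323, rows 313–385, with the bore at about (280,357), and the board's front edge at row 215. I fit the face plane next and find the bore blob.

```bash
cat > m.py <<'E'
from h import *
import pickle,sys
np.set_printoptions(precision=4,suppress=True)
def face(tag,box):
    im=cv2.imread(f"pics/{tag}.png");d=np.load(f"pics/{tag}.npy");s=pickle.load(open(f"pics/{tag}.pkl","rb"))
    P=cloud("wrist",d,s);u0,u1,v0,v1=box
    Q=P[v0:v1,u0:u1];m=(Q[...,2]>.022)&(Q[...,2]<.09)
    q=Q[m];
    for _ in range(4):
        c=q.mean(0);n=np.linalg.svd(q-c,full_matrices=False)[2][2];r=(q-c)@n;q=q[abs(r)<max(.0015,1.5*r.std())]
    n*=np.sign(n[0]);print(tag,"plane n",n,"yaw",np.degrees(np.arctan2(n[1],n[0])),"c",c,len(q),"rms",r.std())
    return im,P,s,n,c
E
python3 - <<'E'
from m import *
im,P,s,n,c=face("w1",(236,326,305,384))
g=cv2.cvtColor(im,cv2.COLOR_BGR2GRAY)
cv2.imwrite("pics/w1c.png",cv2.resize(im[300:395,225:335],None,fx=6,fy=6,interpolation=cv2.INTER_CUBIC))
# side edges: gradient at rows, on the face
c0,f=K("wrist");t=T("wrist",s)
def onplane(u,v):
    r=t[:3,:3]@np.array([(u-c0["cx"])/f,(v-c0["cy"])/f,1]);o=t[:3,3];return o+r*((c-o)@n)/(r@n)
y=np.cross([0,0,1],n)
gx=cv2.Sobel(cv2.GaussianBlur(g,(3,3),0).astype(float),6,1,0)
for v in (318,325,332,340,348,356,364,372,378):
    l=230+np.argmax(gx[v,230:260]);r=300+np.argmin(gx[v,300:335]); L,R=onplane(l,v),onplane(r,v)
    print(v,l,r,L,R,np.linalg.norm(R-L),"mid",(L+R)/2)
E
```

```text
w1 plane n [ 0.8516  0.5241 -0.0008] yaw 31.61080067000435 c [ 0.4953 -0.2187  0.0581] 3626 rms 0.00046668341514998857
318 246 312 [ 0.4795 -0.1932  0.0226] [ 0.511  -0.2443  0.022 ] 0.060091216265778034 mid [ 0.4953 -0.2188  0.0223]
325 245 313 [ 0.4795 -0.1931  0.0331] [ 0.5109 -0.2442  0.0326] 0.060055911758010255 mid [ 0.4952 -0.2186  0.0329]
332 244 315 [ 0.4794 -0.193   0.0431] [ 0.5113 -0.2448  0.0425] 0.06088186953150191 mid [ 0.4954 -0.2189  0.0428]
340 243 304 [ 0.4794 -0.193   0.0537] [ 0.506  -0.2361  0.0533] 0.050606082710171064 mid [ 0.4927 -0.2145  0.0535]
348 242 317 [ 0.4794 -0.193   0.0637] [ 0.5111 -0.2443  0.0632] 0.06029969084791531 mid [ 0.4953 -0.2187  0.0635]
356 241 318 [ 0.4795 -0.193   0.0731] [ 0.5109 -0.2441  0.0726] 0.06003502660431033 mid [ 0.4952 -0.2186  0.0729]
364 240 319 [ 0.4795 -0.193   0.082 ] [ 0.5108 -0.2439  0.0815] 0.05978590929563993 mid [ 0.4951 -0.2185  0.0817]
372 239 321 [ 0.4795 -0.193   0.0903] [ 0.5111 -0.2443  0.0898] 0.06028767750328009 mid [ 0.4953 -0.2187  0.0901]
378 238 308 [ 0.4794 -0.1929  0.0962] [ 0.5058 -0.2357  0.0959] 0.05037030231959558 mid [ 0.4926 -0.2143  0.0961]
```

View pics/w1c.png

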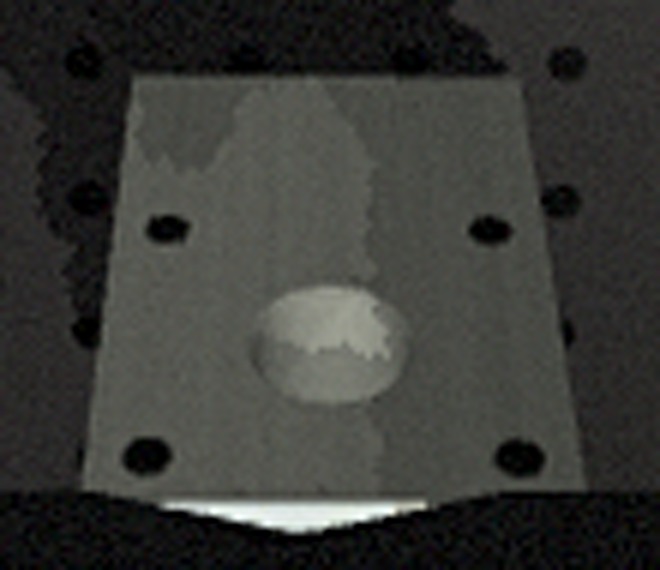

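Emit:
jog_arm:
  increments:
    - [0.07, -0.18, -0.03, -60]
    - [0.07, -0.18, -0.03, -60]
    - [0.07, -0.18, -0.03, -60]
    - [0.07, -0.18, -0.03, -60]
    - [0.07, -0.18, -0.03, -60]
    - [0.07, -0.18, -0.03, -60]
    - [0.138, -0.366, -0.03, -120]
    - [0.138, -0.366, -0.03, -120]
    - [0.138, -0.366, -0.03, -120]
    - [0.138, -0.366, -0.03, -120]
    - [0.138, -0.366, -0.03, -120]
    - [0.138, -0.366, -0.03, -120]

```text
clock: 3.2
tcp_pos: [0.5222, 0.232, 0.2016]
orientation: [[-0.884, 0.467, 0.0], [0.467, 0.884, -0.001], [-0.001, -0.0, -1.0]]
wrist_force: [-0.2, -0.4, 0.1]
width: 0.0854
finger_force: 0.0
```

Emit:
jog_arm:
  increments:
    - [0, 0, 0, -29]
    - [0, 0, 0, -29]
    - [0, 0, 0, -29]
    - [0, 0, 0, -29]

```text
clock: 3.7
tcp_pos: [0.5225, 0.2318, 0.2016]
orientation: [[-1.0, -0.014, 0.0], [-0.014, 1.0, -0.0], [-0.0, -0.0, -1.0]]
wrist_force: [0.2, -0.3, 0.1]
width: 0.0852
finger_force: 0.0
```

Run:
```python
from h import *
import pickle
np.set_printoptions(precision=4,suppress=True)
s=manip.get_state();im,d=manip.camera("wrist")
print(s["tcp_pos"],s["q"],s["clock"],s["orientation"])
cv2.imwrite("pics/w2.png",im);np.save("pics/w2.npy",d);pickle.dump(s,open("pics/w2.pkl","wb"))
```

```text
[0.5225 0.2318 0.2016] [ 16.9652  16.5366  89.4919  -0.0238  73.9564 -73.8236] 3.7 [[-0.9999 -0.0139  0.0004]
 [-0.0139  0.9999 -0.0003]
 [-0.0004 -0.0003 -1.    ]]
```

View pics/w2.png

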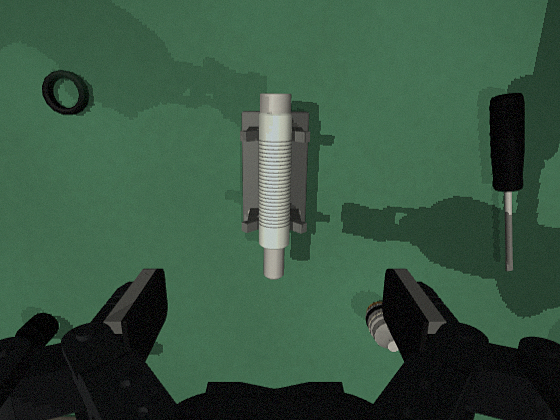

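The gauge lies in the rest, with its handle at columns 260–291 and rows 113–248. The thick no-go end is at the top (rows 93–113) and the slim go end at the bottom (rows 248–278).

Run:
```python
from m import *
im=cv2.imread("pics/w2.png");d=np.load("pics/w2.npy");s=pickle.load(open("pics/w2.pkl","rb"))
P=cloud("wrist",d,s);Q=P[88:285,245:305]
top=np.array([[np.percentile(P[v,262:290,2],95),*P[v,275,:2]] for v in range(120,245,6)]);print("handle top z",np.median(top[:,0]),"table",np.median(P[100:250,150:220,2]))
m=(Q[...,2]>.048);q=Q[m]; 
# only handle & ends: y close to axis
q=q[abs(q[:,1]-np.median(q[:,1]))<.014]
print("x extent",np.percentile(q[:,0],[.2,99.8]))
xs=np.linspace(q[:,0].min()+.003,q[:,0].max()-.003,16)
for a,b in zip(xs[:-1],xs[1:]):
    k=q[(q[:,0]>=a)&(q[:,0]<b)];print((a+b)/2,(k[:,1].min()+k[:,1].max())/2,np.ptp(k[:,1]),k[:,2].max())
# rest base & V tops
b=P[105:240,235:315].reshape(-1,3);v=b[(b[:,2]>.045)&(abs(b[:,1]-.233)>.0145)&(abs(b[:,1]-.233)<.03)]
print("V",len(v),v.min(0),v.max(0));
b=b[(b[:,2]>.005)&(b[:,2]<.016)];print("base",cv2.minAreaRect((b[:,:2]*1000).astype(np.float32)),np.median(b[:,2]))
# image edges of handle
g=cv2.GaussianBlur(cv2.cvtColor(im,cv2.COLOR_BGR2GRAY),(3,3),0).astype(float);gx=cv2.Sobel(g,6,1,0)
for v in (118,125,235,242):
    l=250+np.argmax(gx[v,250:268]);r=283+np.argmin(gx[v,283:300]);print(v,l,r,ray("wrist",(l+r)/2,v,.05,s),ray("wrist",(l+r)/2,v,.063,s))
```

```text
handle top z 0.06419697148262851 table 0.0008711251975092316
x extent [0.4471 0.6006]
0.45510049329356583 0.23155590247637545 0.022895452795912652 0.06444682160467141
0.46506788350448425 0.2317408030968989 0.024656723920482404 0.06527804197070458
0.47503527371540266 0.23186709331605204 0.024963834853487882 0.0658284967081812
0.48500266392632113 0.23202352512869617 0.02523825578244307 0.06500707010566859
0.4949700541372396 0.23206534100559661 0.025296309931978928 0.06514808981149084
0.504937444348158 0.2318574649287601 0.024842749655900165 0.06515292617978186
0.5149048345590765 0.23197316429682513 0.025135306203029645 0.0650694235080636
0.5248722247699948 0.23214004775778502 0.025403937498696932 0.06535654866441032
0.5348396149809134 0.23181742898278146 0.024807781190412714 0.06536676280603182
0.5448070051918318 0.2319558347367476 0.02498975528509373 0.06501283049492124
0.5547743954027502 0.23210795738305115 0.02527360082911212 0.065430394291769
0.5647417856136687 0.2321940038838063 0.02542327983511458 0.06561176011821712
0.5747091758245871 0.2318355144730293 0.024624342985979403 0.0643161652466866
0.5846765660355056 0.23203293685141765 0.016438763851742755 0.061151163893578664
0.5946439562464241 0.23215588922955055 0.01663781936892228 0.061078288951003756
V 716 [0.4765 0.2042 0.045 ] [0.5609 0.2594 0.0562]
base ((514.9984130859375, 231.7667236328125), (102.76106262207031, 60.10251998901367), 0.1337641030550003) 0.0097432102881162
118 259 291 [0.4667 0.2317 0.05  ] [0.4658 0.2317 0.063 ]
125 259 291 [0.472  0.2318 0.05  ] [0.4709 0.2317 0.063 ]
235 259 286 [0.5643 0.2309 0.05  ] [0.5592 0.2309 0.063 ]
242 259 285 [0.5708 0.2305 0.05  ] [0.5654 0.2306 0.063 ]
```

Emit:
jog_arm:
  increments:
    - [0.0055, 0, 0.05, 0.6]
    - [0.0055, 0, 0.09, 0.6]
    - [0.0055, 0, 0.12, 0.6]
    - [0.0055, 0, 0.14, 0.6]
    - [0.0055, 0, 0.155, 0.6]
    - [0.0055, 0, 0.165, 0.6]
    - [0.0055, 0, 0.172, 0.6]
    - [0.0055, 0, 0.172, 0.6]

```text
clock: 4.75
tcp_pos: [0.517, 0.2331, 0.0292]
orientation: [[-1.0, -0.007, -0.0], [-0.007, 1.0, -0.0], [0.0, -0.0, -1.0]]
wrist_force: [0.8, -0.7, -0.4]
width: 0.0851
finger_force: 0.0
```

Emit:
jog_arm:
  increments:
    - [0, 0, 0, 0]
    - [0, 0, 0, 0]
    - [0, 0, 0, 0]
    - [0, 0, 0, 0]
    - [0, 0, 0, 0]
    - [0, 0, 0, 0]
    - [0, 0, 0, 0]
    - [0, 0, 0, 0]
  fingers: 0

```text
clock: 5.75
tcp_pos: [0.5171, 0.2315, 0.0299]
orientation: [[-1.0, -0.008, 0.0], [-0.008, 1.0, -0.003], [-0.0, -0.003, -1.0]]
wrist_force: [-0.2, -5.9, 3.7]
width: 0.0245
finger_force: 58.5
```

Emit:
jog_arm:
  increments:
    - [0, 0, -0.015, 0]
    - [0, 0, -0.05, 0]
    - [0, 0, -0.09, 0]
    - [0, 0, -0.12, 0]
    - [-0.01, -0.03, -0.12, 10]
    - [-0.02, -0.07, -0.12, 20]
    - [-0.03, -0.11, -0.12, 30]
    - [-0.04, -0.15, -0.12, 40]
    - [-0.05, -0.19, -0.12, 50]
    - [-0.06, -0.23, -0.12, 60]
    - [-0.07, -0.27, -0.12, 70]
    - [-0.08, -0.31, -0.12, 80]

```text
clock: 7.25
tcp_pos: [0.5994, -0.0771, 0.1499]
orientation: [[-0.175, 0.985, 0.001], [0.985, 0.175, 0.001], [0.001, 0.001, -1.0]]
wrist_force: [0.5, -0.9, -3.5]
width: 0.0243
finger_force: 59.1
```

```bash
cat > go.py <<'E'
"""go.py x y z yaw : increment from measured pose to the target"""
from h import *
import sys
x,y,z,a=map(float,sys.argv[1:]);s=manip.get_state();R=np.array(s["orientation"]).reshape(3,3)
yaw=np.degrees(np.arctan2(R[1,0],R[0,0]))
print("tcp",s["tcp_pos"],"yaw",yaw,"q",s["q"].round(1),"w",s["width"],"F",s["wrist_force"],"t",s["clock"])
print("inc",(R.T@(np.array([x,y,z])-s["tcp_pos"])).round(4),"turn",-((a-yaw+180)%360-180))
E
python3 go.py .6095 -.1485 .15 31.6
```

```text
tcp [ 0.5993562  -0.07708336  0.14987064] yaw 100.07147599443336 q [-13.9  21.4  89.9   0.   68.7 -24. ] w 0.024321846990351646 F [ 0.46771947 -0.8936404  -3.47794457] t 7.25
inc [-0.0721 -0.0025 -0.0002] turn 68.47147599443335
```

Emit:
jog_arm:
  increments:
    - [-0.012, 0, 0, 10]
    - [-0.024, 0, 0, 20]
    - [-0.036, -0.001, 0, 30]
    - [-0.048, -0.001, 0, 40]
    - [-0.06, -0.002, 0, 50]
    - [-0.072, -0.0025, 0, 60]
    - [-0.072, -0.0025, 0, 68.5]
    - [-0.072, -0.0025, 0.03, 68.5]
    - [-0.072, -0.0025, 0.07, 68.5]
    - [-0.072, -0.0025, 0.09, 68.5]
    - [-0.072, -0.0025, 0.0968, 68.5]
    - [-0.072, -0.0025, 0.0968, 68.5]

```text
clock: 8.75
tcp_pos: [0.61, -0.1474, 0.0528]
orientation: [[0.849, 0.529, 0.0], [0.529, -0.849, 0.0], [0.0, 0.0, -1.0]]
wrist_force: [-0.3, 0.2, -1.8]
width: 0.0241
finger_force: 59.2
```

```bash
python3 go.py .6095 -.1485 .053 31.6
python3 - <<'E'
from h import *
import pickle
s=manip.get_state();im,d=manip.camera("wrist")
cv2.imwrite("pics/w3.png",im);np.save("pics/w3.npy",d);pickle.dump(s,open("pics/w3.pkl","wb"))
E
```

```text
tcp [ 0.60998202 -0.14740808  0.05283149] yaw 31.904779189305536 q [-19.9  28.3  93.7   0.   58.   38.1] w 0.02414070538771478 F [-0.29264004  0.15257356 -1.78728013] t 8.75
inc [-0.001   0.0007 -0.0002] turn 0.3047791893055205
```

View pics/w3.png

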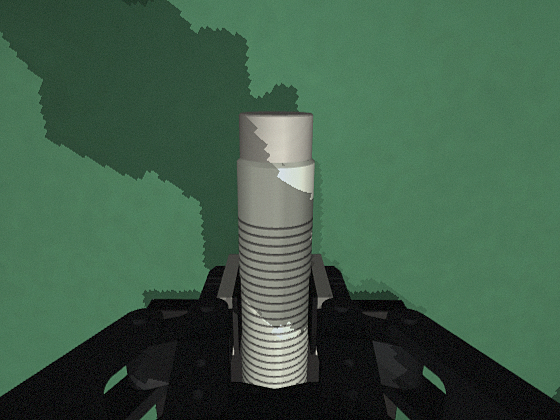

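The no-go end (rows 113–163) and the handle are in view; the go end is hidden by the gripper. I fit the gauge axis in tool coordinates from this view.

```bash
cat > ax.py <<'E'
from m import *
from scipy.optimize import least_squares
def axis(tag):
    d=np.load(f"pics/{tag}.npy");s=pickle.load(open(f"pics/{tag}.pkl","rb"))
    c,f=K("wrist");v,u=np.mgrid[0:420,0:560]
    P=np.stack([(u-c["cx"])/f*d,(v-c["cy"])/f*d,d,np.ones_like(d)],-1)@np.array(c["hand_eye"]).T
    P=P[...,:3];q=P[100:275,230:322].reshape(-1,3)
    q=q[(abs(q[:,1])<.02)&(abs(q[:,2]+.02)<.022)]
    e=q[:,0].max();print(tag,"nogo face x(tool)",np.percentile(q[:,0],99.7))
    for r,lo,hi in((.013,.02,.052),(.012,.0585,.068)):
        k=q[(q[:,0]>lo)&(q[:,0]<hi)]
        # y0,z0 at x=0.04 ; slopes
        F=lambda p:np.hypot(k[:,1]-p[0]-p[2]*(k[:,0]-.04),k[:,2]-p[1]-p[3]*(k[:,0]-.04))-r
        o=least_squares(F,[0,-.02,0,0],loss="soft_l1",f_scale=.0005);p=o.x
        print(" r",r,len(k),"y,z at x=.04",p[:2],"at x=0",p[0]-.04*p[2],p[1]-.04*p[3],"slopes deg",np.degrees(p[2:]),"rms",np.sqrt(np.mean(F(p)**2)))
E
python3 -c "
from ax import *
axis('w3')"
```

```text
w3 nogo face x(tool) 0.06684043988435298
 r 0.013 7173 y,z at x=.04 [-0.0007 -0.0207] at x=0 -0.0010339646057921123 -0.020794941703602098 slopes deg [0.4301 0.1472] rms 0.0004947950707375277
 r 0.012 2298 y,z at x=.04 [-0.0008 -0.0213] at x=0 -0.001224893369828972 -0.022383294988336713 slopes deg [0.5807 1.5208] rms 0.0016486224148413954
```

Emit:
jog_arm:
  increments:
    - [-0.012, 0, 0, 0]
    - [-0.024, 0, 0, 0]
    - [-0.034, 0, 0, 0]
    - [-0.041, 0, 0, 0]
    - [-0.045, 0, 0, 0]
    - [-0.047, 0, 0, 0]
    - [-0.049, 0, 0, 0]
    - [-0.051, 0, 0, 0]
    - [-0.053, 0, 0, 0]
    - [-0.054, 0, 0, 0]
    - [-0.054, 0, 0, 0]

```text
clock: 10.18
tcp_pos: [0.5639, -0.1763, 0.0526]
orientation: [[0.849, 0.529, 0.0], [0.529, -0.849, -0.001], [-0.0, 0.001, -1.0]]
wrist_force: [0.2, -0.6, -1.7]
width: 0.0244
finger_force: 59.2
```

```bash
python3 go.py .564 -.1761 .053 31.9
```

```text
tcp [ 0.56391881 -0.17630787  0.05258599] yaw 31.91005717513397 q [-24.1  25.7  98.6  -0.   55.7  34. ] w 0.024353559227501428 F [ 0.24254933 -0.63283518 -1.705842  ] t 10.175
inc [ 0.0002 -0.0001 -0.0004] turn 0.010057175133965757
```

Emit:
jog_arm:
  increments:
    - [-0.003, 0, 0, 0]
    - [-0.006, 0, 0, 0]
    - [-0.009, 0, 0, 0]
    - [-0.012, 0, 0, 0]
    - [-0.015, 0, 0, 0]
    - [-0.017, 0, 0, 0]
    - [-0.018, 0, 0, 0]
    - [-0.018, 0, 0, 0]

```text
clock: 11.18
tcp_pos: [0.5485, -0.1858, 0.0526]
orientation: [[0.849, 0.529, -0.0], [0.529, -0.849, -0.0], [-0.0, 0.0, -1.0]]
wrist_force: [1.9, -1.9, -2.5]
width: 0.0243
finger_force: 59.2
```

Emit:
jog_arm:
  increments:
    - [-0.002, 0.0005, 0, 0]
    - [-0.004, 0.0006, 0, 0]
    - [-0.006, 0.0006, 0, 0]
    - [-0.007, 0.0006, 0, 0]
    - [-0.008, 0.0006, 0, 0]
    - [-0.008, 0.0006, 0, 0]

```text
clock: 11.92
tcp_pos: [0.5443, -0.1888, 0.0527]
orientation: [[0.85, 0.527, 0.005], [0.527, -0.85, 0.002], [0.005, 0.0, -1.0]]
wrist_force: [5.9, 4.7, -3.9]
width: 0.0244
finger_force: 59.2
```

Emit:
jog_arm:
  increments:
    - [0.002, 0, 0, 0]
    - [0.008, 0, 0, 0]
    - [0.016, 0, 0, 0]
    - [0.026, 0, 0, 0]
    - [0.038, 0, 0, 0]
    - [0.055, 0, 0, 0]
    - [0.075, 0, 0, 0]
    - [0.095, 0, 0, 0]
    - [0.11, 0, 0, 0]
    - [0.11, 0, 0, -10]
    - [0.11, 0, 0, -20]
    - [0.11, 0, 0, -30]

```text
clock: 13.42
tcp_pos: [0.6359, -0.1318, 0.0523]
orientation: [[0.466, 0.885, -0.0], [0.885, -0.466, -0.0], [-0.0, -0.0, -1.0]]
wrist_force: [-0.6, -0.9, -2.9]
width: 0.0243
finger_force: 59.2
```

Emit:
jog_arm:
  increments:
    - [0, 0, 0, -10]
    - [0, 0, 0, -20]
    - [0, 0, 0, -30]
    - [0, 0, 0, -40]
    - [0, 0, 0, -50]
    - [0, 0, 0, -60]
    - [0, 0, 0, -70]
    - [0, 0, 0, -80]
    - [0, 0, 0, -90]
    - [0, 0, 0, -100]
    - [0, 0, 0, -110]
    - [0, 0, 0, -120]

```text
clock: 14.92
tcp_pos: [0.6358, -0.1319, 0.0524]
orientation: [[-0.999, -0.039, -0.0], [-0.039, 0.999, -0.0], [0.0, -0.0, -1.0]]
wrist_force: [0.0, -0.3, -3.1]
width: 0.0244
finger_force: 59.2
```

Emit:
jog_arm:
  increments:
    - [0, 0, 0, -10]
    - [0, 0, 0, -20]
    - [0, 0, 0, -30]
    - [0, 0, 0, -30]
    - [0, 0, 0, -30]

```text
clock: 15.55
tcp_pos: [0.6356, -0.132, 0.0524]
orientation: [[-0.85, -0.527, -0.0], [-0.527, 0.85, -0.0], [0.0, 0.0, -1.0]]
wrist_force: [0.3, 0.2, -1.6]
width: 0.0243
finger_force: 59.2
```

```bash
python3 go.py .5665 -.1752 .0527 211.9;python3 - <<'E'
from h import *
import pickle
s=manip.get_state();im,d=manip.camera("wrist")
cv2.imwrite("pics/w4.png",im);np.save("pics/w4.npy",d);pickle.dump(s,open("pics/w4.pkl","wb"))
E
python3 -c "
from ax import *
axis('w4')"
```

```text
tcp [ 0.63564246 -0.13203187  0.05242136] yaw -148.22883466251565 q [ -17.9   29.9   90.7   -0.    59.5 -139.6] w 0.024290539070995223 F [ 0.30816911  0.21364026 -1.58184557] t 15.55
inc [ 0.0815 -0.0003 -0.0003] turn -0.12883466251560094
w4 nogo face x(tool) 0.06853879723813988
 r 0.013 7033 y,z at x=.04 [ 0.0011 -0.0207] at x=0 0.00093102811440234 -0.02071360611690198 slopes deg [0.2419 0.0473] rms 0.0004826055546140337
 r 0.012 2349 y,z at x=.04 [ 0.0012 -0.0206] at x=0 0.001280986246386672 -0.0204551949818381 slopes deg [-0.0869 -0.2633] rms 0.0005109560657751414
```

View pics/w4.png

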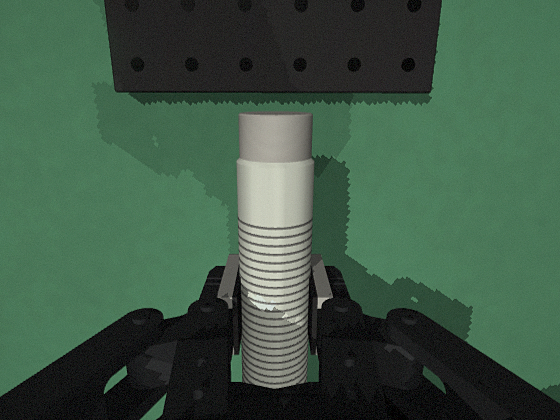

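The no-go end (rows 113–160) points at the board's front edge (row 92), centred on the tool. Now the approach.

Emit:
jog_arm:
  increments:
    - [0.012, 0, 0, 0]
    - [0.026, 0, 0, 0]
    - [0.042, 0, 0, 0]
    - [0.058, 0, 0, 0]
    - [0.072, 0, -0.0003, 0]
    - [0.082, 0, -0.0003, 0]
    - [0.087, 0, -0.0003, 0]
    - [0.09, 0, -0.0003, 0]
    - [0.09, 0, -0.0003, 0]

```text
clock: 16.73
tcp_pos: [0.5592, -0.1797, 0.0528]
orientation: [[-0.849, -0.528, 0.0], [-0.528, 0.849, -0.0], [-0.0, -0.0, -1.0]]
wrist_force: [-0.7, 0.2, -2.6]
width: 0.0249
finger_force: 59.2
```

```bash
python3 go.py .5537 -.1831 .0527 211.9;python3 - <<'E'
from h import *
import pickle
s=manip.get_state();im,d=manip.camera("wrist")
cv2.imwrite("pics/w5.png",im)
E
```

```text
tcp [ 0.55924944 -0.17973842  0.05280736] yaw -148.09984230426525 q [ -24.6   25.4   99.1    0.    55.5 -146.5] w 0.02489795055452064 F [-0.68092966  0.18717612 -2.61378499] t 16.725
inc [0.0065 0.0001 0.0001] turn 0.0001576957347424468
```

View pics/w5.png

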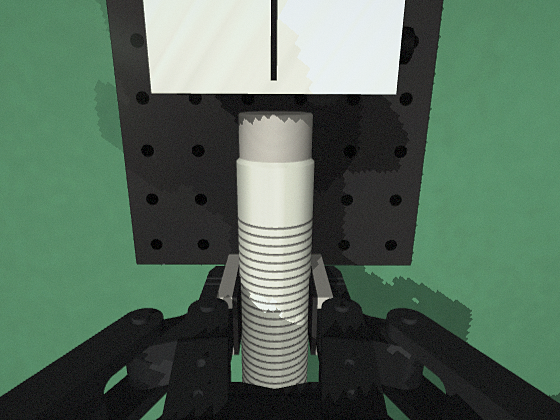

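The mount's top edge spans columns 151–398 (middle 274.5) and the no-go end spans 238–312 (middle 275), so it is centred, square and about 6 mm short. Now a light press.

Emit:
jog_arm:
  increments:
    - [0.003, 0, 0, 0]
    - [0.005, 0, 0, 0]
    - [0.0065, 0, 0, 0]
    - [0.0075, 0, 0, 0]
    - [0.0085, 0, 0, 0]
    - [0.0095, 0, 0, 0]
    - [0.0095, 0, 0, 0]
    - [0.0095, 0, 0, 0]
    - [0.0095, 0, 0, 0]

```text
clock: 17.9
tcp_pos: [0.5542, -0.1831, 0.0533]
orientation: [[-0.85, -0.527, 0.007], [-0.527, 0.85, 0.002], [-0.007, -0.001, -1.0]]
wrist_force: [7.8, 7.7, -4.2]
width: 0.0245
finger_force: 59.1
```

Emit:
jog_arm:
  increments:
    - [0, 0, 0, 0]
    - [0, 0, 0, 0]
    - [-0.005, 0, 0, 0]
    - [-0.015, 0, 0, 0]
    - [-0.03, 0, 0, 0]
    - [-0.05, 0, 0, 0]
    - [-0.075, 0, -0.01, 0]
    - [-0.095, 0, -0.04, 0]
    - [-0.1, 0, -0.08, 0]
    - [-0.1, 0, -0.1, 0]
    - [-0.1, 0, -0.1, 0]

```text
clock: 19.27
tcp_pos: [0.638, -0.1315, 0.1547]
orientation: [[-0.848, -0.529, 0.004], [-0.529, 0.848, -0.001], [-0.003, -0.004, -1.0]]
wrist_force: [0.1, -0.6, -1.9]
width: 0.0244
finger_force: 59.2
```

```bash
python3 go.py .519 .2315 .15 180.6
```

```text
tcp [ 0.63800256 -0.13153591  0.15465569] yaw -148.04736895894453 q [ -17.8   24.9   83.3   -0.    71.5 -139.7] w 0.02440962294502038 F [ 0.07021949 -0.60469918 -1.94756262] t 19.275
inc [-0.0911  0.371   0.0036] turn 31.352631041055474
```

Emit:
jog_arm:
  increments:
    - [-0.01, 0.04, 0, 4]
    - [-0.02, 0.08, 0, 8]
    - [-0.03, 0.12, 0, 12]
    - [-0.04, 0.16, 0, 16]
    - [-0.05, 0.2, 0, 20]
    - [-0.06, 0.24, 0, 24]
    - [-0.07, 0.28, 0, 28]
    - [-0.08, 0.32, 0, 31.3]
    - [-0.087, 0.35, 0, 31.3]
    - [-0.091, 0.371, 0, 31.3]
    - [-0.091, 0.371, 0, 31.3]
    - [-0.091, 0.371, 0, 31.3]

```text
clock: 20.78
tcp_pos: [0.517, 0.2307, 0.1518]
orientation: [[-1.0, -0.011, -0.001], [-0.011, 1.0, -0.001], [0.001, -0.001, -1.0]]
wrist_force: [0.4, -1.2, -1.9]
width: 0.0245
finger_force: 59.4
```

```bash
python3 go.py .519 .2315 .031 180.6
```

```text
tcp [0.51695102 0.23066124 0.15184418] yaw -179.38631166025098 q [ 17.   18.3  94.5  -0.   67.4 -73.6] w 0.024501802451780092 F [ 0.35667668 -1.17769713 -1.94059268] t 20.775
inc [-0.0022  0.001   0.1208] turn 0.013688339749023726
```

Emit:
jog_arm:
  increments:
    - [-0.002, 0.001, 0.03, 0]
    - [-0.002, 0.001, 0.06, 0]
    - [-0.002, 0.001, 0.085, 0]
    - [-0.002, 0.001, 0.1, 0]
    - [-0.002, 0.001, 0.11, 0]
    - [-0.002, 0.001, 0.115, 0]
    - [-0.002, 0.001, 0.118, 0]
    - [-0.002, 0.001, 0.12, 0]
    - [-0.002, 0.001, 0.121, 0]
    - [-0.002, 0.001, 0.1215, 0]
    - [-0.002, 0.001, 0.1215, 0]

```text
clock: 22.15
tcp_pos: [0.5191, 0.2322, 0.0314]
orientation: [[-1.0, -0.011, 0.0], [-0.011, 1.0, -0.0], [-0.0, -0.0, -1.0]]
wrist_force: [-0.1, 0.6, -1.8]
width: 0.0245
finger_force: 59.5
```

Emit:
jog_arm:
  increments:
    - [0, 0, 0.0005, 0]
    - [0, 0, 0.001, 0]
    - [0, 0, 0.0015, 0]
    - [0, 0, 0.002, 0]
    - [0, 0, 0.002, 0]
    - [0, 0, 0.002, 0]

```text
clock: 22.9
tcp_pos: [0.5193, 0.2319, 0.0302]
orientation: [[-1.0, -0.011, 0.001], [-0.011, 1.0, -0.0], [-0.001, -0.0, -1.0]]
wrist_force: [-1.2, -1.5, 6.1]
width: 0.0246
finger_force: 60.4
```

Emit:
jog_arm:
  increments:
    - [0, 0, 0, 0]
    - [0, 0, 0, 0]
    - [0, 0, 0, 0]
    - [0, 0, 0, 0]
    - [0, 0, 0, 0]
    - [0, 0, 0, 0]
    - [0, 0, 0, 0]
    - [0, 0, 0, 0]
  fingers: 100

```text
clock: 23.9
tcp_pos: [0.5191, 0.2321, 0.0293]
orientation: [[-1.0, -0.011, 0.0], [-0.011, 1.0, -0.0], [-0.0, -0.0, -1.0]]
wrist_force: [-0.3, 0.6, -0.0]
width: 0.0857
finger_force: 0.0
```

Emit:
jog_arm:
  increments:
    - [0, 0, -0.01, 0]
    - [0, 0, -0.03, 0]
    - [0, 0, -0.06, 0]
    - [0, 0, -0.1, 0]
    - [0, 0, -0.14, 0]
    - [0, 0, -0.17, 0]
    - [0, 0, -0.17, 0]
    - [0, 0, -0.17, 0]

```text
clock: 24.9
tcp_pos: [0.5185, 0.232, 0.1988]
orientation: [[-1.0, -0.01, -0.001], [-0.01, 1.0, -0.0], [0.001, -0.0, -1.0]]
wrist_force: [0.3, 0.2, 0.8]
width: 0.0852
finger_force: 0.0
```

```bash
python3 go.py .519 .2315 .2 180.6
python3 - <<'E'
from h import *
s=manip.get_state();im,d=manip.camera("wrist");P=cloud("wrist",d,s)
cv2.imwrite("pics/w6.png",im)
Q=P[80:290,240:310].reshape(-1,3);q=Q[(Q[:,2]>.048)&(abs(Q[:,1]-.232)<.014)]
print("x ext",np.percentile(q[:,0],[.2,99.8]))
for a in np.arange(.46,.6,.02):
    k=q[abs(q[:,0]-a)<.006]; print(a.round(3),(k[:,1].min()+k[:,1].max())/2,k[:,2].max())
E
```

```text
tcp [0.51847455 0.23196099 0.19882144] yaw -179.3987364101494 q [ 17.1  16.4  90.1  -0.   73.5 -73.5] w 0.08518955232973174 F [0.25398136 0.20670363 0.78428369] t 24.9
inc [-0.0005 -0.0005 -0.0012] turn 0.001263589850623248
x ext [0.44328878 0.60278561]
0.46 0.2317027162643848 0.06452555116965464
0.48 0.23183002372799644 0.0649483381092612
0.5 0.23164860239845125 0.0653608041276576
0.52 0.23183130775781485 0.06567136876034291
0.54 0.23206657184574292 0.06524080188236486
0.56 0.23223339196225196 0.06558770108118489
0.58 0.2323724921997362 0.06255198772364157
```

View pics/w6.png

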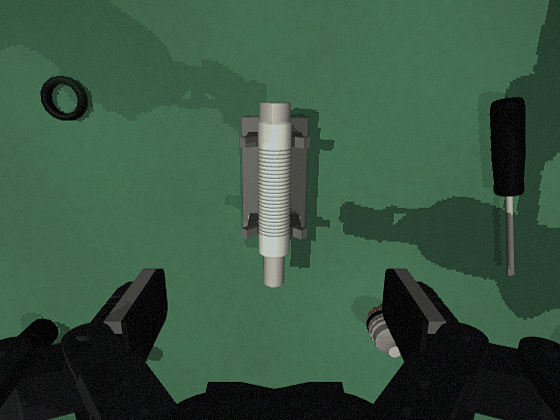

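The gauge lies level in both V supports, with its axis at column 275 and its handle at rows 122–257. The fingers are clear of it.

```bash
python3 -c "
from rig import manip
print(manip.close_job())"
```

```text
the job is handed in; nothing more can be done
None
```

The job is handed in at about 25 s on the clock: the go end went fully home, the no-go end stopped at the bore's mouth under a light press of about 11 N, and the gauge is back level in its V rest; the hand-in returned no verdict.

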